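Fit the lamp unit into the microscope illuminator

TASK

Pick the orange-handled lamp unit out of the green tray and fit it into the black-collared bayonet socket on top of the illuminator: pass its two lugs down through the notches, push it in against the spring until its black flange is flush on the rim, and twist it a quarter turn clockwise (seen from above) to the stop. Keep gripping it by the handle and keep pressing it fully down, and finish while you are still holding it there. Keep the lamp unit upright throughout, and leave the beaker, the jar, the yellow slide box and the glass dish alone.

Things in the scene. Friction and masses are not known exactly. Their poses are not given: they have to be found in the camera images.
- lamp_center (a point): Centre of the loose lamp unit, on its axis, half-way up: 37 mm above its underside; 74 mm tall, about 0.12 kg, z up, standing upright on the tray floor. Bottom to top: bright metal sleeve 30 mm across and 30 mm tall with chamfered foot and two brass lugs; black flange disc 52 mm across, 30 to 36 mm above the underside; orange handle bar. The same after a half turn about z.
- lamp_handle (a point): Centre of the lamp unit's orange handle, 18 mm above lamp_center, same axes: a flat upright bar 16 mm thick (along x), 44 mm long (along y, in line with the lugs), 38 mm tall, from the flange to the top of the unit. Grip it across its 16 mm thickness, the fingertips just clear of the flange, which lies 19 mm below this point.
- lamp_lugs (a point): Point on the lamp unit's axis at the lugs' mid-height, 9 mm above its underside, same axes. The two brass lugs stick out of the sleeve along +y and -y, to 22 mm from the axis; each is 8 mm wide and 6 mm tall.
- socket_rim (a point): Centre of the top face of the bayonet socket's rim (silver inside a black collar, 74 mm across, 68 mm above the bench, z up), on a white and grey box 170 x 150 x 51 mm fixed to the bench. Bore 33 mm. Fully home, the underside of the lamp's flange lies on this rim and lamp_center is 7 mm above this point. A closed lamp that is not held down springs up 5 mm, until its lugs meet the ledge.
- socket_notch (a point): Top of one of the socket's two open notches, 20 mm from the bore's axis along socket_rim's +y (the other is along -y); same axes. Each is 11 mm wide, reaches 23.5 mm from the axis and is 13 mm deep. Below is a chamber in which the lugs, once in the last 5 mm of the push, can turn 90 degrees clockwise seen from above to a stop; anticlockwise is blocked.
- closed_mark (a point): One of two red lines on the box, 52 mm from the bore's axis along socket_rim's +x (the other along -x); same axes. The handle must finally lie along the red lines; it starts in line with the notches, which black lines along y mark.
- plunger (a joint): Spring plunger in the socket (a 25 mm brass disc, 16 mm below the rim when free): travel in m, 0 free, growing downwards, 0.014 when the lamp unit is fully home. Its spring pushes up with 3 N when free and 10 N when fully home.
- tray_in (a point): Centre of the inner floor of the green tray (220 x 280 mm outside, walls 22 mm high, 4 mm thick, floor 4 mm), fixed to the bench; the lamp unit stands on this floor. Leave as it is.
- beaker: Glass beaker, 66 mm in diameter, 85 mm tall, origin at the centre of its underside; leave alone.
- slidebox: Yellow slide box with a cork floor, 90 x 120 x 30 mm, origin at the centre of its underside; leave alone.
- jar: Specimen jar with a blue lid, 56 mm in diameter, 75 mm tall, origin at the centre of its underside; leave alone.
- dish: Shallow glass dish in the tray, 64 mm in diameter, 14 mm tall, origin at the centre of its underside; leave alone.
Not all that is in view belongs to the job. There is more than one size of the part that bears lamp_center; the job needs the largest.

How it is judged (in metres and radians):
On the way, in this order (a step that is already met when the one before it is completed fails the run):
1. the lamp unit is lifted out of the tray (z of lamp_center in the frame of tray_in above 0.07 m and contact force between the fingers and lamp above 1 N), for 0.1 s.
2. the lugs of the lamp unit are down in the notches of the socket (z of lamp_center in the frame of socket_rim below 0.022 m and horizontal distance between lamp_center and socket_rim below 0.004 m and angle between the y axis of lamp_center and the y axis of socket_rim, either way round below 0.3 rad), for 0.02 s.
At the end, for the whole second after the job is handed in: The lamp unit is in the socket, flange within 2 mm of the rim (lamp_center less than 9 mm above it), within 4 mm of the axis and 0.08 rad of upright, the spring plunger pressed down by more than 11 mm, the handle turned to within 0.21 rad of the closed direction, and the fingers still grip it (z of lamp_center in the frame of socket_rim below 0.009 m and horizontal distance between lamp_center and socket_rim below 0.004 m and angle between lamp_center's own z axis and vertical below 0.08 rad and angle between the y axis of lamp_center and the x axis of socket_rim, either way round below 0.21 rad and value of joint plunger above 0.011 m and contact force between the fingers and lamp above 2 N); the arm keeps its last pose, push and grip.
It fails at once if the lamp unit is tipped over (angle between lamp_center's own z axis and vertical above 0.6 rad).
It fails at once if the beaker is pushed away or tipped (distance of beaker from where it was at the start of the episode above 0.03 m or angle between beaker's own z axis and vertical above 0.4 rad).
It fails at once if the slide box is pushed away or tipped (distance of slidebox from where it was at the start of the episode above 0.03 m or angle between slidebox's own z axis and vertical above 0.4 rad).
It fails at once if the jar is pushed away or tipped (distance of jar from where it was at the start of the episode above 0.03 m or angle between jar's own z axis and vertical above 0.4 rad).
It fails at once if the dish is pushed away or tipped (distance of dish from where it was at the start of the episode above 0.03 m or angle between dish's own z axis and vertical above 0.4 rad).
It also fails if it takes over 48 s, if anything falls off the work surface, if the arm or the gripper's body presses on something with over 40 N, if the wrist force passes 120 N, or if a joint passes its speed limit or range.

ROBOT

A 6-joint arm with a two-finger parallel gripper is mounted at the origin on the work surface. World frame = base frame: x ahead of the robot, y to its left, z up, the work surface at z = 0. Lengths are in mm, angles in rad, forces in N, time in s.
With the tool pointing down it reaches from about 350 to 975 mm from the base axis. Payload 7.1 kg.
Tool frame: the origin (TCP) lies on the front face of the gripper's body, between the roots of the fingers; the fingertips stand 80 mm ahead of it and the grasp point (between the pads) lies 61 mm ahead of it; z points along the fingers, y is the line along which they close (so a half turn about z gives the same grasp; the last joint's range is limited). The gripper opens to 88 mm and grips with 3 to 60 N. Pads are 20 mm wide; open, the fingers measure 115 mm over their backs; the gripper's body (75 mm by 178 mm) begins 61 mm behind the grasp point.
Start: joints at [1.323, 0.423, 1.63, -0, 1.089, -0.019], TCP at [141.724, 608.703, 302.675] pointing down, gripper open.
Joint ranges: [-3, 3], [-0.9, 2.11], [0.09, 2.58], [-1.31, 4.45], [0.11, 2.69], [-2.54, 2.54]. Speed limits (rad/s): [2.39, 2.39, 3.01, 3.14, 3.14, 3.14].

INTERFACE

Orientations are given as a rotation vector (axis times angle).
In Python, from workcell import readout, vision, close_job gives the robot as it stands.
- The arm moves only by the tool servo_tool, never from a script. Its argument "plan" is a list that holds one entry, the list of rows, each a list of 7 numbers: the gripper command: -1 is fully open, 1 is shut, values between are in proportion, then the shift along the world's x, y, z in units of 40 mm (1.0 is 40 mm), then the turn, a rotation vector about the world's x, y, z in units of 5 degrees (1.0 is 5 degrees). A call has 1 to 5 rows; each row shifts and turns the commanded pose from where the row before left it; what a row does not reach is not made up. A row lasts 1/12 s, in which the tool goes at most 41.7 mm and 7.16 degrees, less where a joint would pass 70% of its speed; a pose out of reach is approached as far as the arm can. A call is refused whole if a number of a shift passes 1 or a number of a turn 1, either way. A call with a gripper value outside its range is refused whole. The fingers move at their own pace and stop on an object; the grip force is fixed at half the most. Time passes only in rows, so rows that do not move let the fingers close. It gives the time, the measured TCP pose, the force, the opening and the grip force at its end, in the units of the state.
- readout.get_obs(): the state, without advancing time (a new reading comes with each control period).
- vision.get_image(name): name is "side" or "top" or "wrist"; returns the picture (384x512x3 uint8, red, green, blue); there is no depth.
- vision.camera_params(name): a dict with "fx", "fy", "cx", "cy" (pixels), "D" ([k1, k2, p1, p2, k3] as OpenCV has them; the pictures are not rectified), "rvec" (rotation vector, rad) and "tvec" (3), from world to camera coordinates, as OpenCV has them; the wrist camera has in their place "hand_eye" (4x4, takes a point from camera to tool coordinates, whose origin is the TCP and whose axes are the flange's). Camera axes: x right, y down, z forward; pixel columns grow to the right and rows downward; lengths in mm; the calibration is good to about 2 mm. A picture is of the moment at which its call begins: read the wrist's pose just before it. camera_params takes no time and is no camera call.
- close_job(): hands the job in; it is judged then, once.
The state is a dict: "t": time; "qpos": joint angles; "qvel": joint speeds; "joint_torque": joint torques, N m; "ee_pos": TCP position; "orientation": TCP orientation; "ft_force": force on the tool from outside, world axes, zero at the start; "moment": the same for the moment, N m; "width": finger opening in mm; "grasp_force": force on a finger pad.
Only numpy, scipy, OpenCV 4.12 (cv2) and the standard library are available. Lean on these libraries where they do the work, as an engineer would, in place of code of your own. Each camera call takes 0.05 s, during which the arm holds its last target. There are 200 camera calls.

## Working session

There is one attempt and no reset: what is moved stays moved. The work goes in short steps, Python scripts to look and compute and a tool call to move; the robot and the scene stay as the last step left them, time stands still between calls to the robot, and variables do not carry over. Pictures are saved under pics/ and viewed, at most 10 in all, crops included, and the job is handed in when it is done.

Besides the shell and the picture viewer there is one more tool, called after "Request:" in YAML: its name, and indented under it one key for each argument. servo_tool: Moves the arm, as the interface text tells. Its arguments: {"type":"object","properties":{"plan":{"type":"array"}},"required":["plan"]}

```bash
mkdir -p pics; cat > h.py <<'E'
import numpy as np, cv2, json
from workcell import readout, vision
from scipy.spatial.transform import Rotation as R
def params(n):
    p=vision.camera_params(n); K=np.array([[p['fx'],0,p['cx']],[0,p['fy'],p['cy']],[0,0,1.]]); D=np.array(p['D'],float)
    if 'rvec' in p:
        Rm=R.from_rotvec(np.array(p['rvec']).ravel()).as_matrix(); t=np.array(p['tvec']).ravel()
        return K,D,Rm,t
    o=readout.get_obs(); T=np.eye(4); T[:3,:3]=R.from_rotvec(o['orientation']).as_matrix(); T[:3,3]=o['ee_pos']
    M=np.linalg.inv(T@np.array(p['hand_eye'])); return K,D,M[:3,:3],M[:3,3]
def onplane(P,uv,z):
    K,D,Rm,t=P; uv=np.array(uv,float).reshape(-1,1,2)
    n=cv2.undistortPoints(uv,K,D).reshape(-1,2); d=np.c_[n,np.ones(len(n))]@Rm; c=-Rm.T@t
    return c+d*((z-c[2])/d[:,2])[:,None]
def proj(P,X):
    K,D,Rm,t=P; return cv2.projectPoints(np.array(X,float).reshape(-1,1,3),cv2.Rodrigues(Rm)[0],t,K,D)[0].reshape(-1,2)
def grab(n,f):
    P=params(n); im=vision.get_image(n); cv2.imwrite('pics/'+f+'.png',im[:,:,::-1]); return P,im
E
python3 - <<'E'
from h import *
P,a=grab('top','top0'); Q,b=grab('side','side0'); W,c=grab('wrist','wrist0')
for x in (P,Q,W): print((-x[2].T@x[3]).round(),x[2][2].round(2),x[0][0,0])
o=readout.get_obs(); print({k:np.round(v,3) for k,v in o.items()})
E
```

```text
[ 468.  -31. 1069.] [ 0.16 -0.01 -0.99] 422.49351119564255
[ 261. -646.  453.] [ 0.45  0.75 -0.49] 357.07212117848684
[ 74. 625. 384.] [ 0.25 -0.06 -0.97] 272.3926373126516
{'t': np.float64(0.15), 'qpos': array([ 1.323,  0.424,  1.63 , -0.   ,  1.089, -0.019]), 'qvel': array([ 0.   , -0.002, -0.001, -0.002,  0.002,  0.002]), 'joint_torque': array([-1.0000e-03, -5.4499e+01, -2.7392e+01,  6.4000e-02,  2.0000e-02,
       -0.0000e+00]), 'ee_pos': array([141.645, 608.394, 302.096]), 'orientation': array([-3.590e-01, -3.121e+00,  2.000e-03]), 'ft_force': array([0.472, 0.41 , 0.785]), 'moment': array([ 0.038, -0.031, -0.002]), 'grasp_force': np.float64(0.0), 'width': np.float64(87.706)}
```

View pics/top0.png

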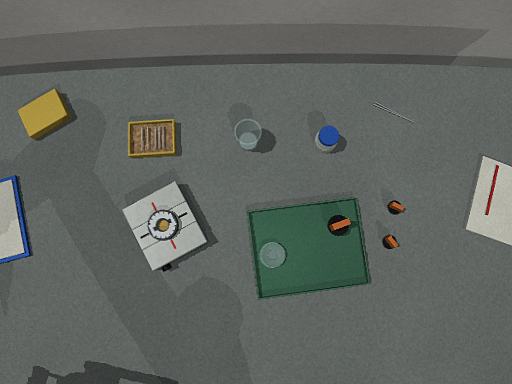

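View pics/side0.png

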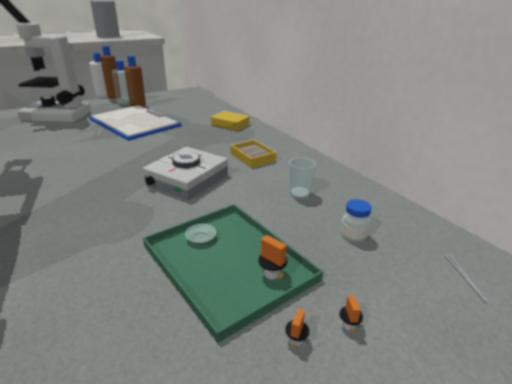

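The top view shows three candidates with orange handles: (340,224) inside the green tray and the biggest, and two small ones outside the tray on the bench at (397,208) and (391,242). I choose (340,224). The socket is at (163,226), with red marks at about (155,210) and (171,242).

```bash
cat > m.py <<'E'
from h import *
def orange(im,lo=30):
    h=cv2.cvtColor(im,cv2.COLOR_RGB2HSV); return cv2.inRange(h,(6,170,110),(18,255,255))
def red(im):
    h=cv2.cvtColor(im,cv2.COLOR_RGB2HSV); return cv2.inRange(h,(0,130,90),(5,255,255))|cv2.inRange(h,(172,130,90),(180,255,255))
def blobs(m,amin=5):
    n,l,s,c=cv2.connectedComponentsWithStats(m); return [(s[i,4],c[i].round(1),s[i,:4],l==i) for i in range(1,n) if s[i,4]>=amin]
E
python3 - <<'E'
from m import *
P=params('top');Q=params('side')
a=cv2.imread('pics/top0.png')[:,:,::-1].copy();b=cv2.imread('pics/side0.png')[:,:,::-1].copy()
for n,C,im in(('top',P,a),('side',Q,b)):
  for k,f,z in(('or',orange,59),('red',red,51)):
    for s in blobs(f(im)): print(n,k,s[0],s[1],onplane(C,s[1],z).round(1))
m=[s for s in blobs(orange(a)) if 320<s[1][0]<360][0]
r=cv2.minAreaRect(np.argwhere(m[3])[:,::-1].astype(np.float32)); print(r); bx=cv2.boxPoints(r);print(onplane(P,bx,74).round(1))
c=np.hstack([cv2.resize(a[180:280,300:420,::-1],None,fx=3,fy=3),cv2.resize(a[180:280,110:220,::-1],None,fx=3.6,fy=3,interpolation=cv2.INTER_CUBIC)])
cv2.imwrite('pics/crop0.png',c)
E
```

```text
top or 50 [397.4 205.6] [[ 587.3 -392.6   59. ]]
top or 115 [341.  223.7] [[ 546.6 -249.5   59. ]]
top or 54 [392.4 241.1] [[ 501.  -374.3   59. ]]
top red 123 [491.8 189.4] [[ 624.  -655.4   51. ]]
top red 14 [153.8 206.4] [[598.6 204.   51. ]]
top red 15 [173.1 243.9] [[506.7 155.9  51. ]]
side or 479 [272.8 249.6] [[ 544.8 -247.    59. ]]
side or 229 [352.3 308.7] [[ 570.  -412.8   59. ]]
side or 199 [297.  323.2] [[ 486.9 -393.6   59. ]]
((341.0068664550781, 223.68492126464844), (6.203181266784668, 18.024335861206055), 69.44395446777344)
[[ 545.4 -223.4   74. ]
 [ 559.5 -264.7   74. ]
 [ 545.5 -269.3   74. ]
 [ 531.5 -228.    74. ]]
```

View pics/crop0.png

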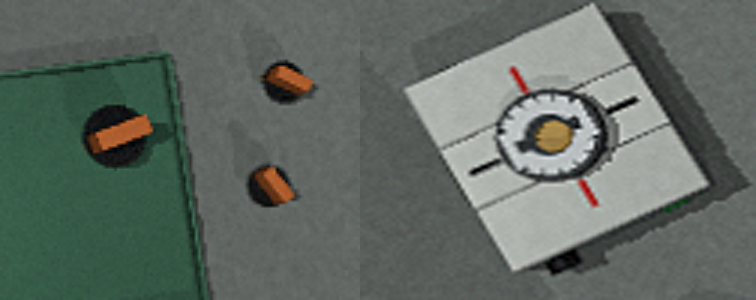

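The crop shows the lamp in the tray (black flange and orange bar, visibly larger than the two outside it). It also shows the socket with its ring, brass plunger, notches in line with the black marks, and red marks across them. The two views agree on the lamp at about (546,-248). The red marks are 104 mm apart, as they should be, and put the socket at about (553,180) with +x at 27.6°.

Request:
servo_tool:
  plan:
    - [[-1,0.64,-0.77,0,0,0,-0.464],[-1,0.64,-0.77,0,0,0,-0.464],[-1,0.64,-0.77,0,0,0,-0.464],[-1,0.64,-0.77,0,0,0,-0.464],[-1,0.64,-0.77,0,0,0,-0.464]]

```text
t: 0.57
ee_pos: [270.4, 453.1, 302.5]
orientation: [-0.674, -3.068, 0.001]
ft_force: [0.4, 0.2, 0.4]
width: 87.6
grasp_force: 0.0
```

Request:
servo_tool:
  plan:
    - [[-1,0.64,-0.77,0,0,0,-0.464],[-1,0.64,-0.77,0,0,0,-0.464],[-1,0.64,-0.77,0,0,0,-0.464],[-1,0.64,-0.77,0,0,0,-0.464],[-1,0.64,-0.77,0,0,0,-0.464]]

```text
t: 0.98
ee_pos: [398.5, 299.0, 302.7]
orientation: [0.982, 2.984, 0.0]
ft_force: [0.8, 1.7, 0.1]
width: 87.8
grasp_force: 0.0
```

Request:
servo_tool:
  plan:
    - [[-1,0.247,-0.914,0,0,0,-0.464],[-1,0.247,-0.914,0,0,0,-0.464],[-1,0.247,-0.914,0,0,0,-0.464],[-1,0.247,-0.914,0,0,0,-0.464],[-1,0.247,-0.914,0,0,0,-0.464]]

```text
t: 1.4
ee_pos: [447.1, 116.1, 302.7]
orientation: [-1.278, -2.87, 0.0]
ft_force: [1.4, -0.4, 0.4]
width: 87.8
grasp_force: 0.0
```

Request:
servo_tool:
  plan:
    - [[-1,0.247,-0.914,-0.1,0,0,-0.464],[-1,0.247,-0.914,-0.1,0,0,-0.464],[-1,0.247,-0.914,-0.1,0,0,-0.464],[-1,0.247,-0.914,-0.1,0,0,-0.464],[-1,0.247,-0.914,-0.1,0,0,-0.464]]

```text
t: 1.82
ee_pos: [496.5, -66.8, 282.5]
orientation: [-1.562, -2.726, -0.0]
ft_force: [1.3, 0.4, 0.4]
width: 87.9
grasp_force: 0.0
```

Request:
servo_tool:
  plan:
    - [[-1,0.247,-0.914,-0.2,0,0,-0.464],[-1,0.247,-0.914,-0.2,0,0,-0.464],[-1,0.247,-0.914,-0.2,0,0,-0.464],[-1,0.247,-0.914,-0.2,0,0,-0.464],[-1,0.247,-0.914,-0.2,0,0,-0.464]]

```text
t: 2.23
ee_pos: [545.9, -249.6, 242.0]
orientation: [-1.829, -2.553, 0.0]
ft_force: [0.4, -0.6, -0.7]
width: 87.8
grasp_force: 0.0
```

```bash
cat > ms.py <<'E'
from m import *
def yaw():
    o=readout.get_obs(); y=R.from_rotvec(o['orientation']).as_matrix()[:,1]; return np.degrees(np.arctan2(y[1],y[0]))
E
python3 - <<'E'
from ms import *
W,im=grab('wrist','wrist1'); print(readout.get_obs()['ee_pos'],yaw())
for s in blobs(orange(im),50):
  r=cv2.minAreaRect(np.argwhere(s[3])[:,::-1].astype(np.float32)); print(s[0],s[1],r, onplane(W,cv2.boxPoints(r),78).round(1))
E
```

```text
[ 547.47713084 -255.09269032  241.00248542] 18.50258510190638
877 [251.6 192.1] ((251.5, 192.0), (50.0, 17.0), 90.0) [[ 528.7 -223.9   78. ]
 [ 543.3 -218.9   78. ]
 [ 559.2 -264.5   78. ]
 [ 543.8 -269.7   78. ]]
58 [187.6 268.7] ((186.0, 268.0), (18.0, 4.0), -0.0) [[ 498.  -346.    78. ]
 [ 496.8 -341.5   78. ]
 [ 514.2 -335.5   78. ]
 [ 515.4 -339.9   78. ]]
406 [244.9 311.5] ((244.75408935546875, 310.7049255371094), (17.156944274902344, 29.704557418823242), 50.19443130493164) [[ 562.8 -379.6   78. ]
 [ 578.4 -349.    78. ]
 [ 594.7 -360.8   78. ]
 [ 579.3 -392.2   78. ]]
```

View pics/wrist1.png

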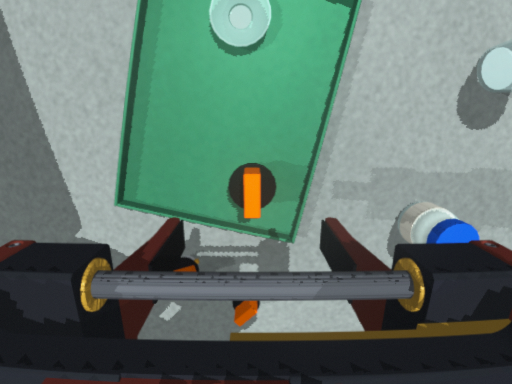

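The wrist view shows the handle as an upright bar at (252,193) on the black flange, centred at about (252,187). It is already parallel to the pads. The dish is at (240,15), well clear.

```bash
cat >> ms.py <<'E'
def top_face(im,W,z,x0,x1,y0,y1):
    h=cv2.cvtColor(im,cv2.COLOR_RGB2HSV); m=orange(im)&cv2.inRange(h[:,:,2],225,255); k=np.zeros_like(m); k[y0:y1,x0:x1]=255; m&=k
    p=np.argwhere(m)[:,::-1].astype(np.float32); r=cv2.minAreaRect(p); b=onplane(W,cv2.boxPoints(r),z)[:,:2]
    e=b[1]-b[0],b[2]-b[1]; L=max(e,key=np.linalg.norm); return len(p),r,b.mean(0).round(1),[np.linalg.norm(v).round(1) for v in e],np.degrees(np.arctan2(L[1],L[0])).round(1)
def flange(im,W,z,x0,x1,y0,y1):
    g=im.max(2); m=((g<45)*255).astype(np.uint8); k=np.zeros_like(m);k[y0:y1,x0:x1]=255; m&=k
    m|=orange(im)&k; c=max(cv2.findContours(m,0,1)[0],key=cv2.contourArea); c=cv2.convexHull(c)
    q=onplane(W,c.reshape(-1,2),z)[:,:2].astype(np.float32); return cv2.minEnclosingCircle(q),cv2.fitEllipse(q)
E
python3 - <<'E'
from ms import *
o=readout.get_obs(); print(o['ee_pos'].round(1),o['t'],yaw())
W,im=grab('wrist','wrist2')
print(top_face(im,W,78,225,280,150,235)); print(flange(im,W,40,215,285,150,215)); print(im[192,252],im[173,252],im[187,235],im[187,220])
o=readout.get_obs(); print(o['ee_pos'].round(1),o['t'],yaw())
E
```

```text
[ 547.5 -255.1  241. ] 2.2833 18.50258510190638
(679, ((251.5, 189.0), (44.0, 15.0), 90.0), array([ 544.6, -247.1]), [np.float64(13.6), np.float64(42.1)], np.float64(-71.1))
(((545.6776733398438, -254.19345092773438), 28.579660415649414), ((547.5006713867188, -254.0578155517578), (24.465316772460938, 66.17926025390625), 18.86198616027832))
[250 144   4] [251 144   4] [48 48 43] [ 73 150 111]
[ 546.5 -252.2  241.3] 2.3333 18.593200603825874
```

Request:
servo_tool:
  plan:
    - [[-1,0,0,-0.6,0,0,0],[-1,0,0,-0.6,0,0,0],[-1,0,0,0,0,0,0],[-1,0,0,0,0,0,0],[-1,0,0,0,0,0,0]]

```text
t: 2.75
ee_pos: [546.3, -247.4, 195.6]
orientation: [1.826, 2.556, 0.0]
ft_force: [0.2, 0.1, 0.5]
width: 87.8
grasp_force: 0.0
```

```bash
python3 - <<'E'
from ms import *
o=readout.get_obs(); print(o['ee_pos'].round(1),o['t'],yaw())
W,im=grab('wrist','wrist3')
b=max(blobs(orange(im),50),key=lambda s:s[0] if s[1][1]<270 else 0);x,y,w,h=b[2]; print(b[:3])
print(im[y:y+h:3,x+w//2].tolist()); print([ (i, onplane(W,(x+w/2,i),78)[0,:2].round(1).tolist()) for i in (y,y+h)])
print(top_face(im,W,78,x-5,x+w+5,y-5,y+h+5)); g=im.max(2)
for yy in range(y-15,y+h,8):
  r=np.where(g[yy]<70)[0]; r=r[(r>x-60)&(r<x+w+60)]; print(yy,r.min() if len(r) else 0,r.max() if len(r) else 0)
o=readout.get_obs(); print(o['ee_pos'].round(1),o['t'],yaw())
E
```

```text
[ 546.3 -247.4  195.6] 2.75 18.92741043994829
(np.int32(1268), array([250.1, 208.7]), array([240, 178,  21,  63], dtype=int32))
[[139, 76, 29], [180, 89, 21], [181, 88, 19], [204, 98, 16], [252, 150, 0], [252, 148, 0], [252, 147, 0], [252, 147, 0], [252, 146, 0], [249, 136, 0], [246, 132, 1], [246, 130, 0], [246, 132, 1], [246, 132, 0], [246, 131, 0], [246, 132, 0], [246, 130, 0], [246, 132, 0], [251, 142, 0], [252, 144, 0], [251, 143, 0]]
[(np.int32(178), [536.0, -220.1]), (np.int32(241), [552.5, -268.5])]
(952, ((250.0, 213.5), (51.0, 18.0), 90.0), array([ 544.9, -247.3]), [np.float64(13.6), np.float64(41.8)], np.float64(-70.7))
163 0 0
171 0 0
179 234 267
187 227 274
195 224 277
203 223 310
211 225 309
219 231 269
227 181 182
235 181 195
[ 546.6 -247.5  196.1] 2.8 18.927690639241895
```

View pics/wrist3.png

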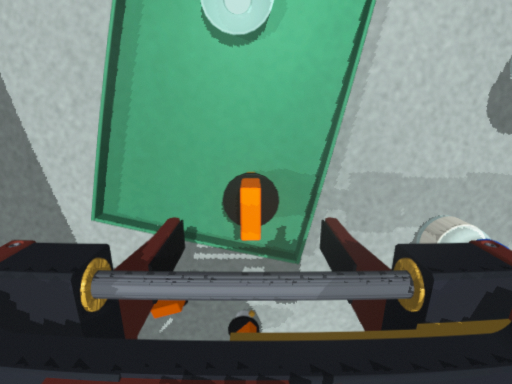

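The handle's top face is at (545,-247), 42 mm long and turned to match the pads. I will descend and grip.

Request:
servo_tool:
  plan:
    - [[-1,-0.03,0,-0.6,0,0,0],[-1,0,0,-0.6,0,0,0],[-1,0,0,-0.6,0,0,0],[-1,0,0,0,0,0,0],[-1,0,0,0,0,0,0]]

```text
t: 3.22
ee_pos: [544.8, -247.5, 123.1]
orientation: [-1.826, -2.556, 0.0]
ft_force: [0.6, 0.0, 0.7]
width: 87.7
grasp_force: 0.0
```

Request:
servo_tool:
  plan:
    - [[1,0,0,0,0,0,0],[1,0,0,0,0,0,0],[1,0,0,0,0,0,0],[1,0,0,0,0,0,0],[1,0,0,0,0,0,0]]

```text
t: 3.63
ee_pos: [545.1, -247.9, 123.5]
orientation: [1.826, 2.555, 0.0]
ft_force: [-0.3, -0.8, -0.3]
width: 58.1
grasp_force: 0.0
```

Request:
servo_tool:
  plan:
    - [[1,0,0,0,0,0,0],[1,0,0,0,0,0,0],[1,0,0,0,0,0,0],[1,0,0,0,0,0,0],[1,0,0,0,0,0,0]]

```text
t: 4.05
ee_pos: [544.7, -247.7, 122.6]
orientation: [-1.827, -2.556, 0.0]
ft_force: [0.7, -0.5, 0.0]
width: 24.9
grasp_force: 0.0
```

Request:
servo_tool:
  plan:
    - [[1,0,0,0,0,0,0],[1,0,0,0,0,0,0],[1,0,0,0,0,0,0],[1,0,0,0,0,0,0],[1,0,0,0,0,0,0]]

```text
t: 4.47
ee_pos: [544.7, -247.7, 122.6]
orientation: [-1.827, -2.556, 0.0]
ft_force: [1.0, -0.1, -0.6]
width: 15.9
grasp_force: 30.0
```

Request:
servo_tool:
  plan:
    - [[1,0,0,0.3,0,0,0],[1,0,0,0.7,0,0,0],[1,0,0,0.8,0,0,0],[1,0,0,0.8,0,0,0],[1,0,0,0.8,0,0,0]]

```text
t: 4.88
ee_pos: [544.3, -247.5, 260.7]
orientation: [-1.826, -2.556, 0.0]
ft_force: [0.6, 0.5, -1.3]
width: 16.1
grasp_force: 30.0
```

Request:
servo_tool:
  plan:
    - [[1,0.1,0.5,0,0,0,0.17],[1,0.1,0.9,0,0,0,0.17],[1,0.1,0.9,0,0,0,0.17],[1,0.1,0.9,0,0,0,0.17],[1,0.1,0.9,0,0,0,0.17]]

```text
t: 5.3
ee_pos: [564.4, -82.3, 259.7]
orientation: [1.73, 2.621, 0.0]
ft_force: [-0.1, 0.6, -2.0]
width: 16.0
grasp_force: 30.0
```

Request:
servo_tool:
  plan:
    - [[1,0.1,0.9,0,0,0,0.17],[1,0.1,0.9,0,0,0,0.17],[1,0.1,0.9,0,0,0,0.17],[1,0.1,0.9,0,0,0,0.17],[1,0.1,0.9,0,0,0,0.17]]

```text
t: 5.72
ee_pos: [584.5, 98.1, 259.6]
orientation: [1.631, 2.685, 0.0]
ft_force: [1.1, -0.0, -1.0]
width: 15.7
grasp_force: 30.0
```

Request:
servo_tool:
  plan:
    - [[1,0,0.5,0,0,0,0],[1,0,0,0,0,0,0],[1,0,0,0,0,0,0],[1,0,0,0,0,0,0],[1,0,0,0,0,0,0]]

```text
t: 6.13
ee_pos: [584.6, 115.2, 258.9]
orientation: [1.634, 2.683, -0.001]
ft_force: [0.3, -0.1, -1.0]
width: 15.9
grasp_force: 30.0
```

```bash
python3 - <<'E'
from ms import *
o=readout.get_obs(); print(o['ee_pos'].round(1),o['t'],yaw(),o['width'],o['grasp_force'])
W,im=grab('wrist','wrist4')
B=[s for s in blobs(red(im),15)]
for s in B: print(s[0],s[1],s[2],onplane(W,s[1],51).round(1))
E
```

```text
[584.6 115.2 258.9] 6.1333 27.326615912954956 15.88149282134423 29.99871701002121
86 [201.5 121.5] [191 120  22   4] [[506.  153.8  51. ]]
66 [302.5 121. ] [292 120  22   3] [[598.7 202.3  51. ]]
16 [484.5 241.6] [481 241  10   3] [[867.3 185.4  51. ]]
```

View pics/wrist4.png

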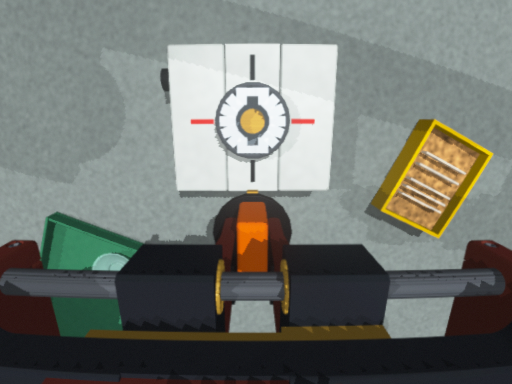

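The picture shows the lamp held upright at (252,240) and the socket at (252,121). The red marks are at (201,121) and (302,121), and the notches are vertical in the image, in line with the handle. I will go lower and measure again at close range, together with the held lamp.

Request:
servo_tool:
  plan:
    - [[1,0,0,-0.5,0,0,0.05],[1,0,0,-0.5,0,0,0],[1,0,0,-0.3,0,0,0],[1,0,0,0,0,0,0],[1,0,0,0,0,0,0]]

```text
t: 6.6
ee_pos: [584.5, 115.6, 206.3]
orientation: [-1.627, -2.686, 0.002]
ft_force: [0.8, 0.1, -0.4]
width: 15.4
grasp_force: 30.0
```

```bash
cat > s.py <<'E'
from ms import *
o=readout.get_obs(); tp=o['ee_pos']; print(tp.round(1),o['t'],yaw(),o['width'])
T=R.from_rotvec(o['orientation']).as_matrix()
W,im=grab('wrist','wrist5')
B=[s for s in blobs(red(im),15) if s[1][1]<220 and 120<s[1][0]<400]
q=[onplane(W,s[1],51)[0] for s in B]; [print(s[0],s[1],x.round(1)) for s,x in zip(B,q)]
if len(q)==2:
  d=q[1]-q[0]; print('red mid',(q[0]+q[1])/2,np.linalg.norm(d),np.degrees(np.arctan2(d[1],d[0])))
h=cv2.cvtColor(im,cv2.COLOR_RGB2HSV); m=cv2.inRange(h,(10,80,100),(30,255,255)); m[215:]=0
for s in blobs(m,150):
  c=cv2.findContours((s[3]*255).astype(np.uint8),0,1)[0][0]; w=onplane(W,c.reshape(-1,2),52)[:,:2].astype(np.float32); print('brass',s[0],s[1],cv2.minEnclosingCircle(w))
# held lamp: upper arc of flange and handle top face
g=im.max(2); pts=[]
for x in range(222,286,3):
  r=np.where(g[185:260,x]<45)[0]
  if len(r): pts.append((x,185+r[0]))
print(pts); np.save('fl.npy',pts)
z=tp[2]-82.6; w=onplane(W,pts,z); l=(w-tp)@T
A=np.c_[2*l[:,:2],np.ones(len(l))]; s=np.linalg.lstsq(A,(l[:,:2]**2).sum(1),rcond=None)[0]; print('flange tool xy',s[:2],np.sqrt(s[2]+s[0]**2+s[1]**2))
n,r,c,e,a=top_face(im,W,tp[2]-44.6,225,280,185,285); print('top',n,r,c,e,a,((np.r_[c,tp[2]]-tp)@T).round(1))
E
python3 s.py
```

```text
[584.5 115.6 206.3] 6.6 27.5810428201078 15.36976961246366
122 [190.3 121.2] [505.4 154.1  51. ]
133 [314. 122.] [598.8 202.1  51. ]
red mid [552.06475286 178.08619875  51.        ] 105.05299300541226 27.215116712501104
brass 721 [252.6 121.2] ((552.4754028320312, 178.32217407226562), 12.6810941696167)
brass 6124 [462.4 173.6] ((747.8994750976562, 219.66891479492188), 56.75457000732422)
brass 334 [251.9 208.3] ((588.7027587890625, 107.88463592529297), 13.121036529541016)
[(222, np.int64(218)), (228, np.int64(259)), (231, np.int64(257)), (234, np.int64(243)), (270, np.int64(242)), (273, np.int64(258)), (282, np.int64(246)), (285, np.int64(228))]
flange tool xy [-2.08944583 -0.16100423] 20.136422719959825
top 484 ((252.0, 237.0), (28.0, 26.0), 90.0) [578.3 127.8] [np.float64(12.9), np.float64(15.3)] -61.7 [13.7  0.1  0. ]
```

Request:
servo_tool:
  plan:
    - [[1,-0.27,0.53,0,0,0,0],[1,-0.27,0.53,0,0,0,0],[1,-0.27,0.53,0,0,0,0],[1,0,0,0,0,0,0],[1,0,0,0,0,0,0]]

```text
t: 7.07
ee_pos: [552.6, 180.8, 208.0]
orientation: [1.623, 2.688, 0.002]
ft_force: [1.1, 0.4, -1.7]
width: 15.6
grasp_force: 30.0
```

Request:
servo_tool:
  plan:
    - [[1,0,0,-0.2,0,0,0],[1,0,0,-0.2,0,0,0],[1,0,0,0,0,0,0],[1,0,0,0,0,0,0],[1,0,0,0,0,0,0]]

```text
t: 7.48
ee_pos: [552.5, 179.3, 190.3]
orientation: [-1.627, -2.687, 0.001]
ft_force: [-0.3, 0.3, -1.7]
width: 16.0
grasp_force: 30.0
```

Request:
servo_tool:
  plan:
    - [[1,-0.01,0,-0.06,0,0,0],[1,0,0,-0.06,0,0,0],[1,0,0,-0.06,0,0,0],[1,0,0,0,0,0,0],[1,0,0,0,0,0,0]]

```text
t: 7.9
ee_pos: [551.8, 179.9, 183.3]
orientation: [-1.626, -2.688, 0.0]
ft_force: [-0.1, 1.0, -1.5]
width: 16.1
grasp_force: 30.0
```

Request:
servo_tool:
  plan:
    - [[1,0,0,-0.05,0,0,0],[1,0,0,-0.05,0,0,0],[1,0,0,-0.05,0,0,0],[1,0,0,0,0,0,0],[1,0,0,0,0,0,0]]

```text
t: 8.32
ee_pos: [551.8, 179.9, 177.3]
orientation: [-1.626, -2.688, 0.0]
ft_force: [-0.0, -1.6, -1.4]
width: 15.7
grasp_force: 30.0
```

Request:
servo_tool:
  plan:
    - [[1,0,0,-0.05,0,0,0],[1,0,0,-0.05,0,0,0],[1,0,0,-0.05,0,0,0],[1,0,0,-0.05,0,0,0],[1,0,0,0,0,0,0]]

```text
t: 8.73
ee_pos: [552.0, 179.9, 169.3]
orientation: [-1.626, -2.688, 0.0]
ft_force: [-0.2, -0.9, 0.8]
width: 15.7
grasp_force: 30.0
```

Request:
servo_tool:
  plan:
    - [[1,0,0,-0.05,0,0,0],[1,0,0,-0.05,0,0,0],[1,0,0,0,0,0,0],[1,0,0,0,0,0,0],[1,0,0,0,0,0,0]]

```text
t: 9.15
ee_pos: [552.0, 179.9, 165.6]
orientation: [1.626, 2.688, 0.0]
ft_force: [-2.1, -0.9, 3.2]
width: 15.6
grasp_force: 30.0
```

Request:
servo_tool:
  plan:
    - [[1,0,0,-0.05,0,0,0],[1,0,0,-0.05,0,0,0],[1,0,0,-0.05,0,0,0],[1,0,0,0,0,0,0],[1,0,0,0,0,0,0]]

```text
t: 9.57
ee_pos: [552.0, 179.9, 159.7]
orientation: [1.626, 2.688, 0.0]
ft_force: [-1.7, -1.8, 5.8]
width: 15.9
grasp_force: 30.0
```

Request:
servo_tool:
  plan:
    - [[1,0,0,-0.04,0,0,0],[1,0,0,-0.04,0,0,0],[1,0,0,0,0,0,0],[1,0,0,0,0,0,0],[1,0,0,0,0,0,0]]

```text
t: 9.98
ee_pos: [552.0, 179.9, 156.7]
orientation: [1.626, 2.688, 0.0]
ft_force: [-3.1, -2.1, 7.3]
width: 15.8
grasp_force: 30.0
```

Request:
servo_tool:
  plan:
    - [[1,0,0,-0.03,0,0,0],[1,0,0,0,0,0,0],[1,0,0,-0.02,0,0,0],[1,0,0,0,0,0,0],[1,0,0,0,0,0,0]]

```text
t: 10.4
ee_pos: [552.0, 179.9, 156.5]
orientation: [1.626, 2.688, 0.0]
ft_force: [-8.8, -2.0, 25.6]
width: 16.3
grasp_force: 30.0
```

Flush: the force jumped at TCP z 156.5, as predicted. I ease off slightly and start the clockwise twist.

Request:
servo_tool:
  plan:
    - [[1,-0.015,0,0.02,0,0,0],[1,0,0,0,0,0,-0.5],[1,0,0,0,0,0,-0.9],[1,0,0,0,0,0,-0.9],[1,0,0,0,0,0,0]]

```text
t: 10.82
ee_pos: [552.4, 180.0, 156.5]
orientation: [1.891, 2.506, 0.003]
ft_force: [-2.5, -3.4, 13.9]
width: 15.4
grasp_force: 30.0
```

```bash
python3 -c "
from ms import *
o=readout.get_obs();print(o['ee_pos'],yaw(),o['moment'],o['ft_force'])"
```

```text
[552.36780942 180.00127191 156.54753621] 15.911501648719046 [-0.65179386  0.5019709  -0.06680377] [-2.54466209 -3.37724312 13.88792624]
```

Request:
servo_tool:
  plan:
    - [[1,0,0,0,0,0,-0.9],[1,0,0,0,0,0,-0.9],[1,0,0,0,0,0,-0.9],[1,0,0,0,0,0,-0.9],[1,0,0,0,0,0,-0.9]]

```text
t: 11.23
ee_pos: [552.6, 179.9, 156.6]
orientation: [2.343, 2.09, 0.004]
ft_force: [-0.2, -3.6, 13.1]
width: 15.8
grasp_force: 30.0
```

Request:
servo_tool:
  plan:
    - [[1,0,0,0,0,0,-0.9],[1,0,0,0,0,0,-0.9],[1,0,0,0,0,0,-0.9],[1,0,0,0,0,0,-0.9],[1,0,0,0,0,0,-0.9]]

```text
t: 11.65
ee_pos: [552.7, 179.9, 156.6]
orientation: [2.706, 1.592, 0.005]
ft_force: [-0.6, -3.9, 13.2]
width: 15.9
grasp_force: 30.0
```

```bash
python3 -c "
from ms import *
o=readout.get_obs();print(o['ee_pos'],yaw(),o['moment'],o['ft_force'],o['qpos'])"
```

```text
[552.68531608 179.93882893 156.58369624] -29.055245129731098 [-0.68532199  0.27671955  0.10674748] [-0.62460689 -3.87827054 13.21932173] [ 2.94510904e-01  5.61139084e-01  1.81349871e+00 -8.66257765e-04
  7.63585684e-01  8.02242558e-01]
```

Request:
servo_tool:
  plan:
    - [[1,0,0,0,0,0,-0.9],[1,0,0,0,0,0,-0.9],[1,0,0,0,0,0,-0.9],[1,0,0,0,0,0,-0.9],[1,0,0,0,0,0,-0.9]]

```text
t: 12.07
ee_pos: [552.5, 179.9, 156.6]
orientation: [2.966, 1.034, 0.005]
ft_force: [-0.6, -3.9, 14.3]
width: 15.8
grasp_force: 30.0
```

Request:
servo_tool:
  plan:
    - [[1,0,0,0,0,0,-0.8],[1,0,0,0,0,0,-0.8],[1,0,0,0,0,0,-0.6],[1,0,0,0,0,0,0],[1,0,0,0,0,0,0]]

```text
t: 12.48
ee_pos: [552.6, 179.5, 156.6]
orientation: [3.049, 0.751, 0.004]
ft_force: [-0.6, -5.9, 14.0]
width: 16.2
grasp_force: 30.0
```

```bash
python3 - <<'E'
from ms import *
o=readout.get_obs();print(o['ee_pos'],yaw(),o['moment'],o['ft_force'])
W,c=grab('wrist','w_end'); Q,b=grab('side','s_end')
cv2.imwrite('pics/end.png',np.hstack([cv2.resize(c,(400,300)),cv2.resize(b[110:215,120:260],(400,300))])[:,:,::-1])
E
```

```text
[552.56787971 179.47423535 156.58060649] -62.34097598346276 [-1.19823649  0.39030901 -0.01113281] [-0.64013119 -5.94205192 13.95706413]
```

View pics/end.png

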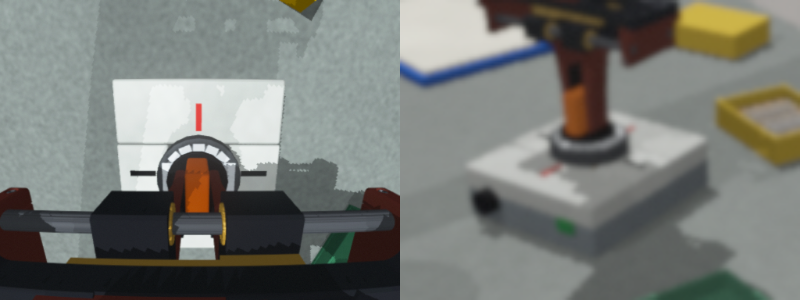

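The handle lies along the red line at (198,118) in the left view. The flange is flush in the side view, and the push of about 15 N is more than the 10 N spring. I will hand in now.

```bash
python3 -c "
from workcell import close_job
print(close_job())"
```

```text
the job is handed in; nothing more can be done
None
```

I fitted the lamp unit into the socket with its flange flush, twisted it a quarter turn clockwise onto the red lines, and handed the job in at about 12.6 s while still gripping and pressing it down; no verdict came back.

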